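# Index the tray carriage and bolt it

## Robot

A 6-joint arm with a two-finger parallel gripper is mounted at the origin on the work surface. World frame = base frame: x ahead of the robot, y to its left, z up, the work surface at z = 0. Lengths are in m, angles in rad, forces in N, time in s.
With the tool pointing down it reaches from about 0.2 to 0.875 m from the base axis. Payload 3.4 kg.
Tool frame: the origin (TCP) lies between the finger pads; the fingertips stand 25 mm ahead of it and the grasp point (between the pads) lies 6 mm ahead of it (r.nose_length is the z of the fingertips in the tool frame, in m); z points along the fingers, x is the direction in which the jaws open and shut, and the axes are right-handed (so a half turn about z gives the same grasp; the last joint's range is limited). The gripper opens to 94 mm and grips with 3 to 60 N. Pads are 16 mm wide; open, the fingers measure 119 mm over their backs; the gripper's body (75 mm by 177 mm) begins 78 mm behind the grasp point.
Start: joints at [-1.436, 0.276, 1.505, -0, 1.361, -0.121], TCP at [0.145, -0.556, 0.23] pointing down, gripper open.
Joint ranges: [-2.89, 2.89], [-0.75, 2.08], [0.22, 2.7], [-1.18, 4.32], [0.11, 2.71], [-2.7, 2.7]. Speed limits (rad/s): [2.57, 2.57, 3.14, 3.14, 3.14, 3.14].

## Interface

Orientations are given as a unit quaternion [w, x, y, z].
In Python, from plant import r, gripper_to, inverse_kinematics, vision, models, telemetry gives the robot as it stands. Calls block until the motion is done:
- r.move_to(position, orientation): joint-space move of the TCP to a pose.
- r.move_l(position, rot=None, vel=0.15, guard=None): straight line of the TCP; rot=None keeps the orientation; vel is the mean speed in m/s. With guard (N) it stops when the force on the tool has changed by that much, and returns True; else False.
- r.movej(angles): joint-space move.
- gripper_to(opening, f_grip=None): finger opening in m; f_grip is the grip in N (None keeps the last); returns when the fingers have stopped.
- r.hold(seconds).
- inverse_kinematics(position, orientation): joint angles nearest the present ones, or None.
- vision.snapshot(name): name is "scene" or "top" or "wrist"; returns the picture (420x560x3 uint8, red, green, blue); there is no depth.
- vision.get_calibration(name): a dict with "fx", "fy", "cx", "cy" (pixels), "position" and "orientation" of the camera in the world. Camera axes: x right, y down, z forward; pixel columns grow to the right and rows downward; lengths in m; the calibration is good to about 2 mm. The wrist camera is an equidistant fisheye: a pixel r from the principal point sees the ray r / f radians off the axis. A picture is of the moment at which its call begins: read the wrist's pose just before it. get_calibration takes no time and is no camera call; for the wrist camera it gives the pose at the moment of the call.
A pose or a line that the arm cannot do raises r.PlanningError and nothing moves.
- r.sign_off(): hands the job in, once; it reports no verdict.
Trained networks look in the newest picture that a camera, given by its name, has taken for a name from the list of things; names that differ only in an ending like _2 or _b are one class to them, and where a whole thing is asked for, a point or a joint stands for the part that bears it (a point fixed in the world has none). Each returns a list of dicts, best first, with "score" (0 to 1); they miss things now and then, are a little off and sometimes report something else, mostly with a low value. They report only what shows in the picture. A call takes as long as a camera call.
- models.boxes_of(thing, camera): "at" ([x, y, z] in m, in world coordinates, good to about 4 mm: the middle of the surface that is visible of it).
- models.regions_of(thing, camera): "pixels" (420x560 bool, what is visible of it).
- models.mark_of(thing, camera): "at" ([x, y, z] in m, in world coordinates, good to about 4 mm: a listed point, or the origin of a listed thing).
Readings, each from a call of its own:
- telemetry.current_t(): time.
- telemetry.current_joints(): joint angles.
- telemetry.current_dq(): joint speeds.
- telemetry.current_joint_efforts(): joint torques, N m.
- telemetry.current_ee_pos(): TCP position.
- telemetry.current_tool_rot(): TCP orientation.
- telemetry.current_wrist_force(): force on the tool from outside, world axes, zero at the start.
- telemetry.current_torque(): the same for the moment, N m.
- telemetry.current_opening(): finger opening in m.
Only numpy, scipy, OpenCV 4.12 (cv2) and the standard library are available. Lean on these libraries where they do the work, as an engineer would, in place of code of your own. Each camera call takes 0.05 s, during which the arm holds its last target.

## Task

Push the parts tray by its black rubber pad along the two brass rails until it drops into the locating notches, then push the red tab of the slide bolt fully home so the bolt covers the tray's tongue. Only push: do not lift the tray or anything on it, keep its parts standing in it, and leave the rubber cover and the screwdriver beside the rails alone.

Things in the scene. Friction and masses are not known exactly. Their poses are not given: they have to be found in the camera images.
- rails: Fixed pair of parallel brass rails along this body's own y axis, from y=-220 to +240 mm; bars 24 mm wide, centre lines 130 mm apart, tops 22 mm above the bench. Origin midway between the rails, on the bench; z up; turned up to 0.25 rad about vertical. A blue bolt housing 64 mm wide and 36 mm high stands between them at y=-280 to -205 mm (side guides 48 mm high at y=-237 to -207).
- carriage: Loose aluminium tray, 200 x 160 mm, 22 mm rims, on four slippery 16 mm long feet: about 1.3 kg loaded, 2 to 4 N slide it. Axes as the rails' within 0.03 rad. Origin at the centre, at the soles of the feet: 22 mm above the bench while running, 16 mm when dropped home. It starts 120 to 210 mm on the +y side of home and must go toward -y. The rotor on it reaches 77 mm above this origin.
- notch (a point): Where the carriage's origin lies when home: rails' y=-70 mm, 16 mm above the bench. Each rail has two notches 22 mm long, 6 mm deep: at y=-125 in its outer half for the front feet, at y=-15 in its inner half for the rear feet, so the tray drops level and only here, with 3 mm play each way. The notch walls are upright and stop further travel (a fast push may skip over).
- push_pad (a point): Centre of the outer (+y) face of the upright black rubber push pad at the tray's back end; push it along the rails' -y. Pad 50 mm wide across the rails, 12 mm thick, from 22 mm below to 21 mm above this point, which is at y=+115, z=+34 mm of the carriage. Open space behind it.
- tongue (a point): Tip of the steel tongue, 40 mm wide, 5 mm thick, that sticks out 35 mm from the tray's front (-y) end; this point is on its top edge, y=-115, z=+17 mm of the carriage.
- bolt_tab (a point): Middle of the outer (-y) face of the upright red tab of the slide bolt, moving with it; push it along the rails' +y. Tab 36 mm wide across the rails, 8 mm thick, from 46 to 88 mm above the bench; this point 72 mm above it. Behind (-y) all is open above 46 mm height.
- bolt (a joint): Travel of the slide bolt along the rails' +y, m: starts 0 to 0.004 (drawn back); 0.035 at its stop = fully home. About 2 N plus a little drag moves it; it stays where left. Its steel bar slides over the tray's tongue, 20 mm deep, with 3 mm to spare when the tray is home, and meets the tongue's end when it is not.
- rotor: Dark rotor standing in the tray, 62 mm across, 60 mm tall, 0.55 kg; origin at its foot centre, z up. Bystander.
- pulley: Bright steel pulley lying flat in the tray, 58 mm across, 28 mm high; origin at its underside centre. Bystander.
- cap_a: Grey plastic brush cap in the tray, 34 x 24 x 22 mm; origin at its underside centre. Bystander.
- cap_b: The other grey brush cap, the same. Bystander.
- terminal_bolt: Copper terminal bolt standing on its head (20 mm across) in the tray, 33 mm tall; origin at its underside centre. Bystander.
- cover: Black rubber bearing cover on the bench beyond the rails, disc 68 mm across, 16 mm high; origin at its underside centre. Bystander.
- driver: Screwdriver lying on the bench beyond the rails. Bystander.

How it is judged:
By the outcome, as a careful person would: the job done as asked, in the order asked, and still so for the second after the job is handed in, with the robot touching nothing.
It also fails if it takes over 54 s, if anything falls off the work surface, if the arm or the gripper's body presses on something with over 40 N, if the wrist force passes 120 N, or if a joint passes its speed limit or range.

## Working session

There is one attempt and no reset: what is moved stays moved. The work goes in short steps, each a Python script; the robot and the scene stay as the last script left them, time stands still between calls to the robot, and variables do not carry over. Pictures are saved under pics/ and viewed, and the job is handed in when it is done.

```bash
mkdir -p pics; ls; python3 - <<'E'
from plant import r, vision, models, telemetry
import cv2
for c in ["scene","top","wrist"]:
    im=vision.snapshot(c); cv2.imwrite(f"pics/a_{c}.png",im[:,:,::-1])
    k=vision.get_calibration(c); print(c,k)
    for t in ["push_pad","tongue","bolt_tab","carriage","rails","notch","rotor"]:
        try: print(t,[(d["score"].__round__(2),[round(float(v),4) for v in d["at"]]) for d in models.mark_of(t,c)[:2]])
        except Exception as e: print(t,e)
print(telemetry.current_t(), telemetry.current_opening())
E
```

```text
pics
scene {'fx': 523.9924957950187, 'fy': 523.9924957950187, 'cx': 285.9250638660287, 'cy': 215.62030527359457, 'position': array([1.02252581, 0.49529233, 0.8341311 ]), 'orientation': array([-0.11092794,  0.3276943 ,  0.882063  , -0.31980668])}
push_pad [(0.59, [0.5222, 0.1815, 0.055])]
tongue [(0.66, [0.5217, 0.0674, 0.0176]), (0.58, [0.5172, -0.05, 0.0382])]
bolt_tab [(0.98, [0.5137, -0.2902, 0.0772])]
carriage [(0.74, [0.52, 0.0696, 0.0161])]
rails []
notch []
rotor [(0.94, [0.4773, 0.1011, 0.0396])]
top {'fx': 403.0545167972824, 'fy': 403.0545167972824, 'cx': 274.8314531310883, 'cy': 209.06021055108843, 'position': array([ 0.53742815, -0.0125716 ,  0.83983204]), 'orientation': array([ 0.02520145, -0.70563468,  0.70731506, -0.03391148])}
push_pad [(0.79, [0.5201, 0.1853, 0.0542])]
tongue [(0.83, [0.5234, -0.0483, 0.0399])]
bolt_tab [(0.74, [0.5158, -0.2835, 0.0741])]
carriage [(0.81, [0.5176, 0.0698, 0.0218])]
rails [(0.91, [0.5154, -0.0262, -0.0003])]
notch [(0.55, [0.5138, -0.2874, 0.0781])]
rotor [(0.65, [0.4755, 0.0975, 0.0355])]
wrist {'fx': 325.19226210127806, 'fy': 325.19226210127806, 'cx': 275.8891185248515, 'cy': 210.49271401135223, 'position': array([ 0.21131423, -0.54129449,  0.38334894]), 'orientation': array([ 0.09331282,  0.78606857, -0.60682282, -0.0717982 ])}
push_pad []
tongue []
bolt_tab []
carriage []
rails []
notch []
rotor []
1.2 0.0940009913108535
```

View pics/a_top.png

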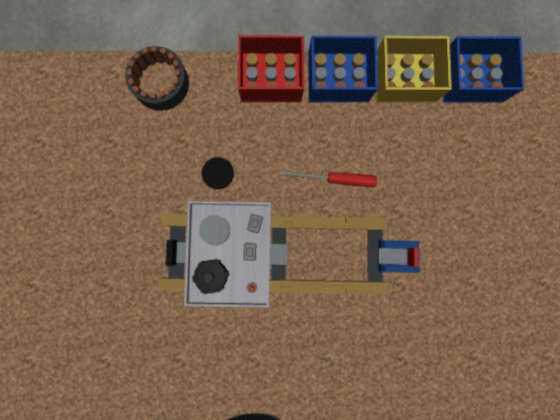

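View pics/a_scene.png

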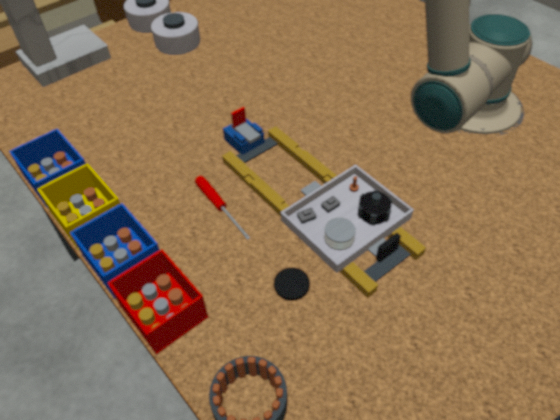

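Top view: the tray is centred at about (228,254), with the pad at (171,252), the tab at (413,257), and the rails running along rows of about 221 and 287. Next I'll fit the rail lines.

```bash
cat > h.py <<'E'
import numpy as np, cv2
from scipy.spatial.transform import Rotation as R
def rays(k,px):
    px=np.atleast_2d(px).astype(float)
    d=np.c_[(px[:,0]-k["cx"])/k["fx"],(px[:,1]-k["cy"])/k["fy"],np.ones(len(px))]
    q=np.array(k["orientation"]); return R.from_quat(q[[1,2,3,0]]).apply(d)
def on_z(k,px,z):
    d=rays(k,px); p=np.array(k["position"]); return p+d*((z-p[2])/d[:,2])[:,None]
E
python3 - <<'E'
from h import *
from plant import vision
k=vision.get_calibration("top")
im=cv2.imread("pics/a_top.png"); hsv=cv2.cvtColor(im,cv2.COLOR_BGR2HSV)
print(hsv[222,320],hsv[287,320],hsv[250,320],hsv[219,175],im[222,320])
m=cv2.inRange(hsv,(20,120,90),(32,255,255)); m[:205]=0; m[300:]=0; m[:, :150]=0;m[:,395:]=0
cv2.imwrite("pics/m.png",m)
for lo,hi in((205,240),(275,300)):
    ys,xs=np.nonzero(m[lo:hi]); ys+=lo
    # mid-line per column
    c=[(x,ys[xs==x].mean()) for x in np.unique(xs) if (xs==x).sum()>=9 and x>275 and x<383]
    w=on_z(k,c,0.022); p=np.polyfit(w[:,1],w[:,0],1); print(p,"slope; x at y=0", xs.min(),xs.max(), on_z(k,[(xs.min()-.5,p[0]*0+ys.mean()),(xs.max()+.5,ys.mean())],.022))
# tray rim mask
g=cv2.inRange(hsv,(0,0,130),(180,70,255)); 
E
python3 -c "
import cv2
im=cv2.imread('pics/a_top.png')[190:315,150:430];cv2.imwrite('pics/crop.png',cv2.resize(im,None,fx=2.8,fy=2.8,interpolation=cv2.INTER_CUBIC))
m=cv2.imread('pics/m.png')[190:315,150:430];cv2.imwrite('pics/mc.png',cv2.resize(m,None,fx=2.8,fy=2.8))"
```

```text
[ 20 135 138] [ 20 135 136] [ 14 108 130] [ 20 134 137] [ 65 113 138]
[0.02144064 0.58083047] slope; x at y=0 162 386 [[ 0.57972196  0.20670617  0.022     ]
 [ 0.57868677 -0.25024074  0.022     ]]
[0.02140202 0.45266938] slope; x at y=0 159 386 [[ 0.4521054   0.21005879  0.022     ]
 [ 0.45019677 -0.24688489  0.022     ]]
```

View pics/crop.png

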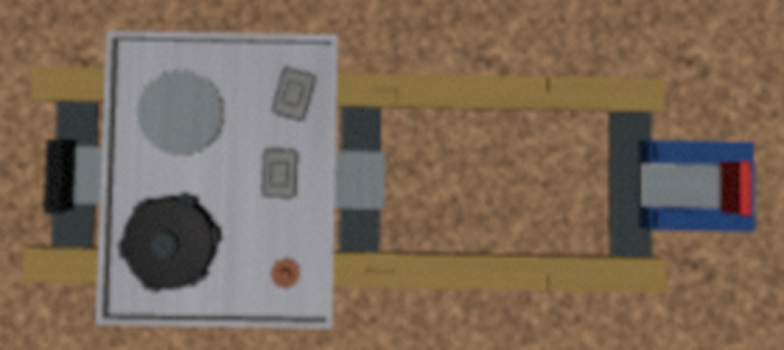

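View pics/mc.png

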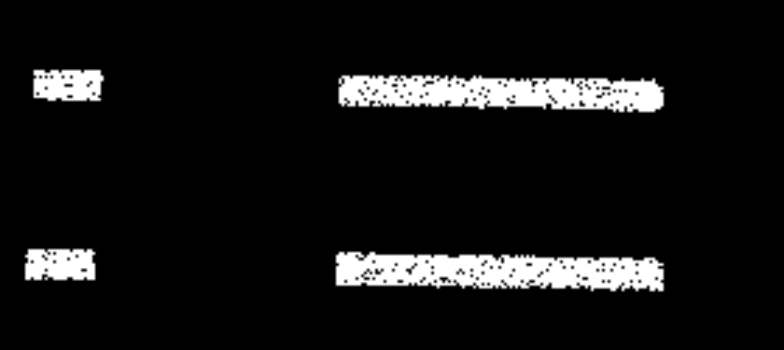

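```bash
cat >> h.py <<'E'
S=0.0214
X0=0.5167
def cx(y): return X0+S*y
def quat(sgn):
    x=np.array([1,-S,0])*sgn; x/=np.linalg.norm(x); z=np.array([0,0,-1.]); y=np.cross(z,x)
    q=R.from_matrix(np.c_[x,y,z]).as_quat(); return q[[3,0,1,2]]
E
python3 - <<'E'
from h import *
from plant import *
import numpy as np
for s in (1,-1):
  for y,z in ((.235,.2),(.235,.067),(.024,.067),(-.33,.09)):
    print(s,y,z,np.round(inverse_kinematics([cx(y),y,z],quat(s)),2) if inverse_kinematics([cx(y),y,z],quat(s)) is not None else None)
print(telemetry.current_tool_rot())
E
```

```text
1 0.235 0.2 [ 0.3   0.29  1.56 -0.    1.29  0.32]
1 0.235 0.067 [ 0.3   0.41  1.75 -0.    0.99  0.32]
1 0.024 0.067 [-0.09  0.34  1.87 -0.    0.94 -0.07]
1 -0.33 0.09 [-0.69  0.43  1.64 -0.    1.07 -0.67]
-1 0.235 0.2 None
-1 0.235 0.067 None
-1 0.024 0.067 None
-1 -0.33 0.09 [-0.69  0.43  1.64 -0.    1.07  2.47]
[ 2.98491461e-05  7.91526517e-01 -6.11134822e-01  1.92233600e-05]
```

```bash
python3 - <<'E'
from h import *
from plant import *
t=telemetry.current_t
q=quat(1)
gripper_to(0.020); print(t(),telemetry.current_opening())
r.move_to([cx(.238),.238,.2],q); print(t())
r.move_l([cx(.238),.238,.067],vel=.12); print(t(),telemetry.current_ee_pos(),telemetry.current_wrist_force())
g=r.move_l([cx(.178),.178,.067],vel=.04,guard=1.5); print(g,t(),telemetry.current_ee_pos(),telemetry.current_wrist_force())
for c in("top","scene"): cv2.imwrite(f"pics/b_{c}.png",vision.snapshot(c)[:,:,::-1])
E
python3 -c "
import cv2,numpy as np
a=cv2.imread('pics/b_top.png');b=cv2.imread('pics/b_scene.png')
cv2.imwrite('pics/b.png',np.vstack([cv2.resize(a[180:320,80:360],None,fx=2,fy=2),cv2.resize(b[120:270,200:480],None,fx=2,fy=2)]))"
```

```text
2.4 0.019781196258450505
5.4833
6.7417 [0.52240621 0.23818537 0.06769097] [-1.03958138  0.20268993  0.70657514]
True 7.8 [0.52043381 0.19217642 0.06661105] [-0.01716521 -0.03431215 -0.22600241]
```

View pics/b.png

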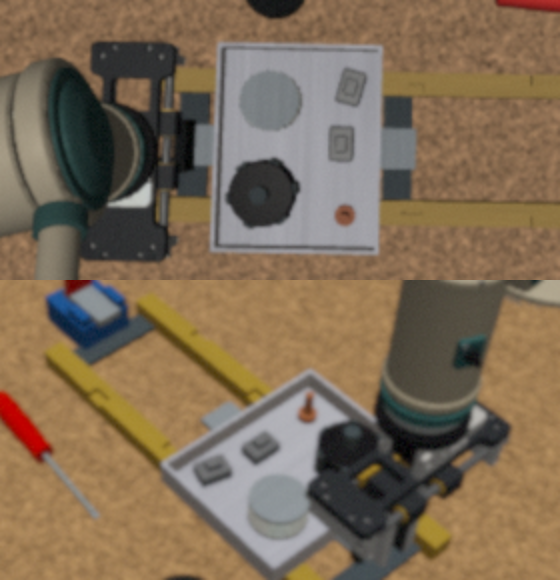

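The image shows the fingers just behind the pad, at contact (TCP y≈0.192, and 0.184 + 0.008 is what I expected). The parts are all standing, so I'll push.

```bash
python3 - <<'E'
from h import *
from plant import *
t=telemetry.current_t
for y in (.14,.07):
    g=r.move_l([cx(y),y,.067],vel=.06,guard=10); print(g,t(),telemetry.current_ee_pos(),telemetry.current_wrist_force())
cv2.imwrite("pics/c.png",cv2.resize(vision.snapshot("top")[170:330,130:430,::-1],None,fx=2.6,fy=2.6))
for th in("carriage","push_pad","tongue"): print(th,[(round(d["score"],2),np.round(d["at"],4)) for d in models.mark_of(th,"top")[:2]])
E
```

```text
False 8.9333 [0.52005594 0.13937895 0.06731781] [-0.62351514  0.47784716 -0.33571831]
False 10.25 [0.51839574 0.06973995 0.06705187] [1.56826347 2.06062905 2.26733304]
carriage [(0.81, array([ 0.5152, -0.0536,  0.0256])), (0.44, array([ 0.517 , -0.0964,  0.0373]))]
push_pad []
tongue [(0.95, array([ 0.5181, -0.1672,  0.0386]))]
```

View pics/c.png

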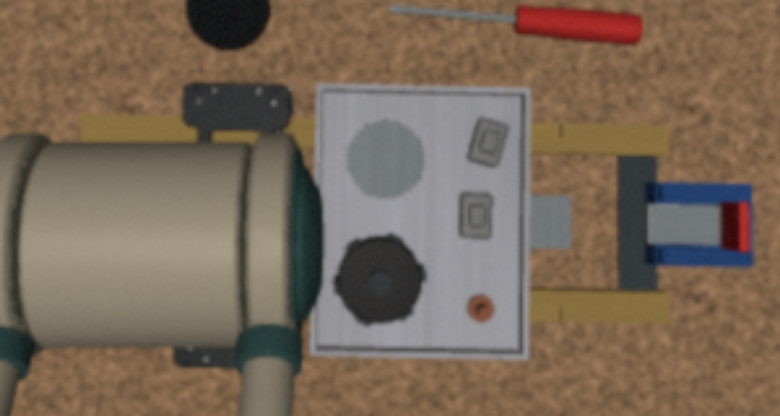

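The tray is square to the rails, its parts are standing, and about 45 mm remain. Next is a slow, guarded final push.

```bash
python3 - <<'E'
from h import *
from plant import *
t=telemetry.current_t
g=r.move_l([cx(.045),.045,.067],vel=.05,guard=10); print(g,t(),telemetry.current_ee_pos(),telemetry.current_wrist_force())
for y in (.008,):
    g=r.move_l([cx(y),y,.067],vel=.022,guard=8); print(g,t(),telemetry.current_ee_pos(),telemetry.current_wrist_force())
for c in("top","scene"): 
    cv2.imwrite(f"pics/d_{c}.png",vision.snapshot(c)[:,:,::-1])
    for th in("carriage","push_pad","tongue"): print(th,[(round(d["score"],2),np.round(d["at"],4)) for d in models.mark_of(th,c)[:2]])
E
python3 -c "
import cv2,numpy as np
a=cv2.imread('pics/d_top.png');b=cv2.imread('pics/d_scene.png')
cv2.imwrite('pics/d.png',np.vstack([cv2.resize(a[180:320,160:440],None,fx=2,fy=2),cv2.resize(b[90:240,200:480],None,fx=2,fy=2)]))"
```

```text
False 11.1 [0.51728233 0.04452709 0.06682284] [-0.50190925  0.2932079   0.13499092]
True 12.1833 [0.51680739 0.02143553 0.06671448] [0.7973569  0.88467687 0.31487754]
carriage [(0.65, array([ 0.516 , -0.0999,  0.0182]))]
push_pad []
tongue [(0.89, array([ 0.5172, -0.2186,  0.036 ])), (0.53, array([ 0.5142, -0.2859,  0.0775]))]
carriage [(0.83, array([ 0.5173, -0.1028,  0.012 ]))]
push_pad [(0.71, array([0.5177, 0.0103, 0.0482]))]
tongue [(0.92, array([ 0.5127, -0.2194,  0.032 ]))]
```

View pics/d.png

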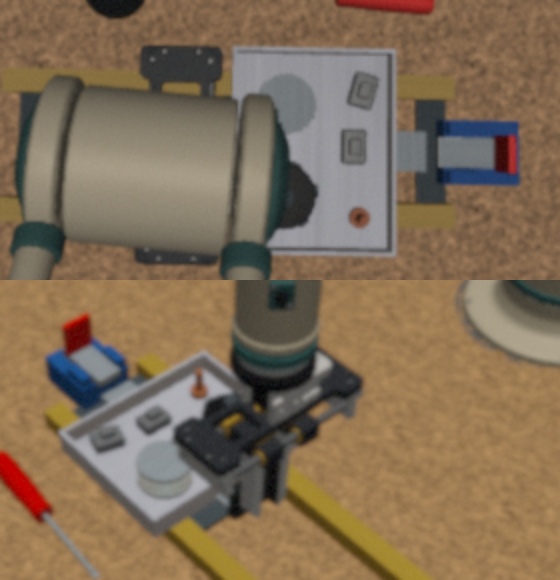

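It stopped by guard at TCP y=0.0214, with 0.024 expected. I'll back off, lift, and check the drop.

```bash
python3 - <<'E'
from h import *
from plant import *
t=telemetry.current_t
r.move_l([cx(.07),.07,.067],vel=.06)
r.move_l([cx(.07),.07,.22],vel=.2); gripper_to(.006)
y=-.345
r.move_to([cx(y),y,.20],quat(1)); print(t())
for c in("top","scene"): 
    cv2.imwrite(f"pics/e_{c}.png",vision.snapshot(c)[:,:,::-1])
    for th in("carriage","push_pad","tongue","bolt_tab","rotor"): print(th,[(round(d["score"],2),np.round(d["at"],4)) for d in models.mark_of(th,c)[:2]])
print(t())
E
python3 -c "
import cv2,numpy as np
a=cv2.imread('pics/e_top.png');b=cv2.imread('pics/e_scene.png')
cv2.imwrite('pics/e.png',np.vstack([cv2.resize(a[190:310,160:440],None,fx=2.5,fy=2.5),cv2.resize(b[110:230,200:480],None,fx=2.5,fy=2.5)]))"
```

```text
16.4167
carriage [(0.63, array([ 0.5132, -0.1008,  0.0167]))]
push_pad [(0.92, array([0.5155, 0.0165, 0.0476]))]
tongue [(0.74, array([ 0.5163, -0.1044,  0.0171])), (0.66, array([ 0.5168, -0.2189,  0.0304]))]
bolt_tab [(0.6, array([ 0.5123, -0.2865,  0.0769])), (0.49, array([ 0.5117, -0.0271,  0.0015]))]
rotor [(0.66, array([ 0.4728, -0.0726,  0.0333]))]
carriage [(0.84, array([ 0.5186, -0.1031,  0.0127]))]
push_pad [(0.61, array([ 0.5187, -0.0318,  0.0014])), (0.59, array([0.5194, 0.0125, 0.0485]))]
tongue [(0.92, array([ 0.5144, -0.219 ,  0.0305]))]
bolt_tab [(0.86, array([ 0.5129, -0.2911,  0.0755]))]
rotor [(0.97, array([ 0.4759, -0.0678,  0.0315])), (0.25, array([ 0.4528, -0.1471,  0.033 ]))]
17.0167
```

View pics/e.png

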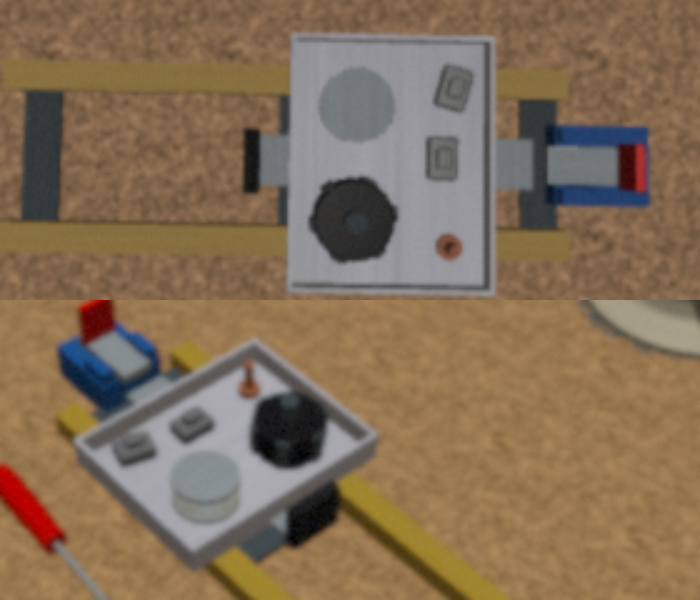

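The tray is home: pad z is 0.048 (0.050 if home, 0.056 if running) and tongue z is 0.0305 (0.033 if home). The parts are standing, so I'll go on to the bolt.

```bash
python3 - <<'E'
from h import *
from plant import *
t=telemetry.current_t
P=lambda y,z=.083:[cx(y)+.001,y,z]
r.move_l(P(-.345),vel=.1); print(t(),telemetry.current_ee_pos())
g=r.move_l(P(-.285),vel=.04,guard=10); print(g,t(),telemetry.current_ee_pos(),telemetry.current_wrist_force())
if not g:
  g=r.move_l(P(-.24),vel=.025,guard=10); print(g,t(),telemetry.current_ee_pos(),telemetry.current_wrist_force())
for c in("top","scene"): 
    cv2.imwrite(f"pics/f_{c}.png",vision.snapshot(c)[:,:,::-1])
    for th in("carriage","tongue","bolt_tab"): print(th,[(round(d["score"],2),np.round(d["at"],4)) for d in models.mark_of(th,c)[:2]])
E
python3 -c "
import cv2,numpy as np
a=cv2.imread('pics/f_top.png');b=cv2.imread('pics/f_scene.png')
cv2.imwrite('pics/f.png',np.vstack([cv2.resize(a[190:310,200:480],None,fx=2.5,fy=2.5),cv2.resize(b[90:210,180:460],None,fx=2.5,fy=2.5)]))"
```

```text
18.3333 [ 0.51074632 -0.34538204  0.08372183]
False 19.9833 [ 0.51158467 -0.28507859  0.08306982] [ 0.05210373 -1.49415189 -0.19613077]
True 20.9417 [ 0.51190319 -0.26662686  0.08294718] [ 0.87945124 -0.69936353  1.23497599]
carriage [(0.93, array([ 0.5143, -0.1031,  0.0172])), (0.34, array([ 0.5164, -0.1458,  0.0292]))]
tongue [(0.74, array([ 0.5184, -0.2136,  0.0326]))]
bolt_tab [(0.87, array([ 0.5125, -0.2563,  0.0756]))]
carriage [(0.79, array([ 0.5168, -0.1004,  0.0144]))]
tongue [(0.63, array([ 0.515 , -0.2206,  0.0287])), (0.54, array([ 0.5573, -0.0764,  0.0352]))]
bolt_tab [(0.76, array([ 0.5174, -0.2585,  0.0748])), (0.34, array([ 0.4553, -0.151 ,  0.0328]))]
```

View pics/f.png

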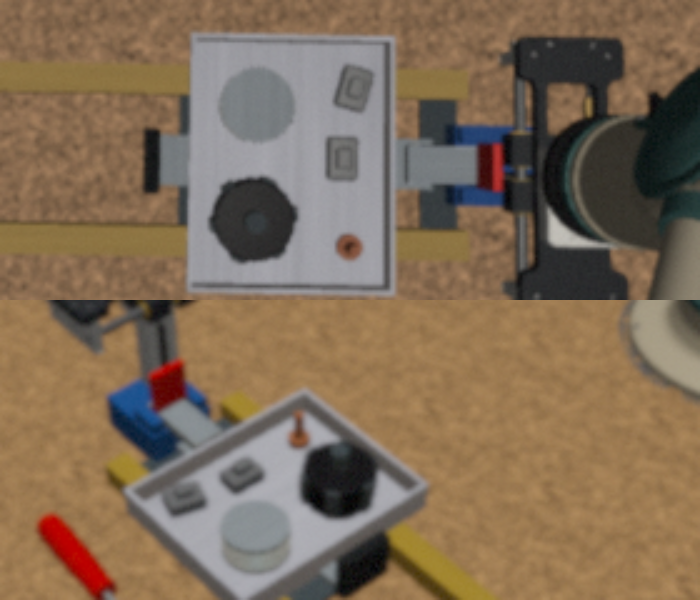

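The bar now covers the tongue and the tab has moved about 31 mm. I'll press again, more firmly, to confirm it's at the stop.

```bash
python3 - <<'E'
from h import *
from plant import *
t=telemetry.current_t
P=lambda y,z=.083:[cx(y)+.001,y,z]
g=r.move_l(P(-.245),vel=.02,guard=18); print(g,t(),telemetry.current_ee_pos(),telemetry.current_wrist_force())
cal=vision.get_calibration("top")
r.move_l(P(-.335),vel=.08)
r.move_l(P(-.345,.22),vel=.15); print(t())
y=-.42
r.move_l(P(-.42,.24),vel=.15)
for c in("top","scene"): 
    cv2.imwrite(f"pics/g_{c}.png",vision.snapshot(c)[:,:,::-1])
    for th in("carriage","tongue","bolt_tab","push_pad","rotor"): print(th,[(round(d["score"],2),np.round(d["at"],4)) for d in models.mark_of(th,c)[:2]])
print(t())
E
python3 -c "
import cv2,numpy as np
a=cv2.imread('pics/g_top.png');b=cv2.imread('pics/g_scene.png')
cv2.imwrite('pics/g.png',np.vstack([cv2.resize(a[190:310,200:480],None,fx=2.5,fy=2.5),cv2.resize(b[90:210,180:460],None,fx=2.5,fy=2.5)]))
def red(f):
    im=cv2.imread(f); h=cv2.cvtColor(im,cv2.COLOR_BGR2HSV); m=(cv2.inRange(h,(0,170,60),(6,255,255))|cv2.inRange(h,(172,170,60),(180,255,255)))
    m[:235]=0;m[280:]=0;m[:,:380]=0
    ys,xs=np.nonzero(m); return xs.min(),xs.max(),np.median(xs)
for n in 'aefg': print(n,red(f'pics/{n}_top.png'))"
```

```text
True 21.875 [ 0.51130662 -0.26666501  0.08249179] [-0.18314119 -1.77882031  1.61669117]
23.95
carriage [(0.88, array([ 0.5148, -0.1012,  0.0202]))]
tongue [(0.79, array([ 0.5198, -0.2151,  0.0321]))]
bolt_tab [(0.62, array([ 0.5137, -0.256 ,  0.0758]))]
push_pad [(0.87, array([0.5183, 0.0115, 0.0468]))]
rotor [(0.88, array([ 0.4726, -0.072 ,  0.0286]))]
carriage [(0.85, array([ 0.516 , -0.1038,  0.0147]))]
tongue [(0.68, array([ 0.5147, -0.2214,  0.0323]))]
bolt_tab [(0.81, array([ 0.5143, -0.2572,  0.072 ]))]
push_pad [(0.59, array([0.5187, 0.0099, 0.0522]))]
rotor [(0.83, array([ 0.4758, -0.0684,  0.0311])), (0.66, array([ 0.5763, -0.1543,  0.0337]))]
25.2167
a (np.int64(408), np.int64(417), np.float64(415.0))
e (np.int64(408), np.int64(417), np.float64(415.0))
f (np.int64(392), np.int64(401), np.float64(397.0))
g (np.int64(392), np.int64(400), np.float64(398.0))
```

View pics/g.png

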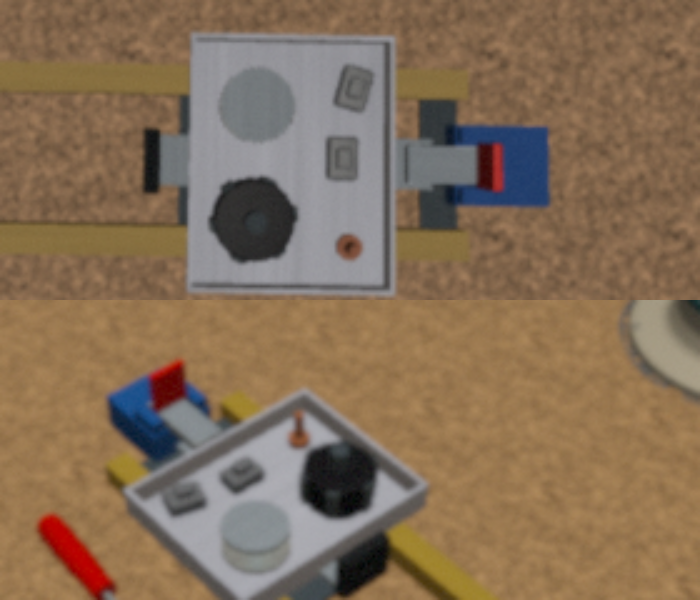

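The bolt stopped at the same place under both pushes (TCP y = -0.2666), 17 to 18 px of tab travel, or about 32 mm. Its bar lies over the tongue.

```bash
python3 - <<'E'
from plant import *
r.sign_off(); print(telemetry.current_t())
E
```

```text
the job is handed in; nothing more can be done
the job is handed in; nothing more can be done
```

The tray is in its notches and the slide bolt is pushed home over its tongue. I handed the job in at about 25 s, with the arm clear of everything.

- **Tray:** I pushed it about 170 mm by the rubber pad, slowly at the end, until the notch walls stopped it. With the arm backed off, pad height read 0.048 m (0.050 expected when dropped, 0.056 when still running). The tongue read 0.031 m against 0.033 m expected. The origin estimates were within about 5 mm of the notch point, which is near the networks' accuracy.
- **Bolt:** I pushed the red tab until it hit a hard stop. A second, firmer push ended at the same place. The tab moved about 32 mm, which fits the 31 to 35 mm needed. The images show the bar lying over the tongue.
- **Bystanders:** All the parts are standing in the tray in the last pictures. I never went near the rubber cover or the screwdriver.

**Less certain:** the bolt's starting position was only known to within 4 mm, so "fully home" rests mainly on the repeated hard stop. Some network readings disagreed by a few mm, and a few were wrong: low-score extra hits, or the pad and tongue reported in the wrong place. I went by the pictures and the contact positions there.

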